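Find the lever's balance point and perch it on the pillar rest

ROBOT

A 6-joint arm with a two-finger parallel gripper is mounted at the origin on a cart in front of the work surface, level with it; the furniture and walls round the work are solid. World frame = base frame: x ahead of the robot, y to its left, z up, the work surface at z = 0. Lengths are in m, angles in rad, forces in N, time in s.
With the tool pointing down it reaches from about 0.35 to 0.725 m from the base axis. Payload 4.3 kg.
Tool frame: the origin (TCP) lies at the very end of the fingers, on their centre line; the grasp point (between the pads) lies 19 mm behind it; z points along the fingers, y is the line along which they close (so a half turn about z gives the same grasp; the last joint's range is limited). The gripper opens to 85 mm and grips with 20 to 120 N. Pads are 22 mm wide; open, the fingers measure 114 mm over their backs; the gripper's body (76 mm by 85 mm) begins 54 mm behind the grasp point. The pads swing forward as they close: fully open they stand 13 mm farther back than shut.
Start: joints at [-1.363, 0.377, 0.081, 1.274, 0, 1.46], TCP at [0.18, -0.546, 0.231] pointing down, gripper open.
Joint ranges: [-2.72, 2.72], [-0.84, 1.66], [-1.02, 1.22], [-1.77, 2.12], [-1.37, 1.28], [-3.14, 3.14]. Speed limits (rad/s): [2.57, 2.57, 3.14, 3.14, 3.14, 3.14].

INTERFACE

Orientations are given as a unit quaternion [x, y, z, w].
In Python, from station import arm gives the robot as it stands.
- The arm moves only by the tool inch_along, called after "Call:" as name([rows], argument=value, ...), one row to a line, values as JSON. Schema: {"type":"object","properties":{"ticks":{"type":"array","items":{"type":"array","prefixItems":[{"type":"array","items":{"type":"number"},"minItems":3,"maxItems":3},{"type":"array","items":{"type":"number"},"minItems":3,"maxItems":3}],"minItems":2,"maxItems":2},"minItems":1,"maxItems":12},"aperture":{"type":"number"},"squeeze":{"type":"number"},"only":{"type":"string"},"quiet":{"type":"boolean"},"lines":{"type":"string"}},"required":["ticks"],"additionalProperties":false}. ticks is a list of rows, 1 to 12 of them, each written [[dx, dy, dz], [rx, ry, rz]]: dx, dy, dz in a scale on which 1.0 is 0.8 m, then a rotation vector rx, ry, rz in shares of 45 degrees (1.0 is 45 degrees); each row is the pose to reach, as a shift and turn from the pose commanded when the call began, along the tool's axes at that moment; what a row does not reach only later rows make up. A row lasts 1/10 s, in which the tool goes at most 0.05 m and 0.15 rad, less where a joint would pass 70% of its speed; a pose out of reach is approached as far as the arm can. aperture is the opening from 0.0 (shut) to 1.0 (fully open), set as the call begins (left out keeps the last). The fingers move at their own pace and stop on an object; squeeze is the grip in N (left out, the last holds). Time passes only in rows, so rows that do not move let the fingers close. The tool returns the time, the measured TCP pose, the force, the opening and the grip force at its end. only (a regular expression) keeps the lines of the reply that match it, lines (a string "A,B") keeps lines A to B, and quiet returns only ok. No shift or turn number may pass 1 either way. Input that does not fit is refused with a message, and nothing moves.
- arm.state(): the state, without advancing time (a new reading comes with each control period).
- arm.read_camera(name): name is "scene" or "top" or "wrist"; returns the picture (420x560x3 uint8, red, green, blue); there is no depth.
- arm.calibration(name): a dict with "fx", "fy", "cx", "cy" (pixels), "dist_coeffs" ([k1, k2, p1, p2, k3] as OpenCV has them; the pictures are not rectified), "world_to_cam" (4x4, takes a point from world to camera coordinates); the wrist camera has in their place "mount" (4x4, takes a point from camera to tool coordinates, whose origin is the TCP and whose axes are the flange's). Camera axes: x right, y down, z forward; pixel columns grow to the right and rows downward; lengths in m; the calibration is good to about 2 mm. A picture is of the moment at which its call begins: read the wrist's pose just before it. calibration takes no time and is no camera call.
- arm.hand_in(): hands the job in; it is judged then, once.
The state is a dict: "time_s": time; "joint_pos": joint angles; "joint_velocities": joint speeds; "effort": joint torques, N m; "tcp_pos": TCP position; "ee_rot": TCP orientation; "contact_force": force on the tool from outside, world axes, zero at the start; "wrist_torque": the same for the moment, N m; "gripper_width": opening from 0.0 (shut) to 1.0 (fully open); "grip_force": force on a finger pad.
Only numpy, scipy, OpenCV 4.12 (cv2) and the standard library are available. Lean on these libraries where they do the work, as an engineer would, in place of code of your own. Each camera call takes 0.05 s, during which the arm holds its last target. There are 200 camera calls.

TASK

Find where this lopsided lever balances, so that its lifting eye can be marked: first lift it a little way by the band round its middle to feel which end is the heavier, and put it down flat again. Then take it at its balance point, lift it level, and set that point of it down on the small top of the pillar rest, so that the lever lies across the rest level, by itself, when you let go. Leave the other things on the bench where they lie.

Things in the scene. Friction and masses are not known exactly. Their poses are not given: they have to be found in the camera images.
- lever: Grey lever lying flat, 300 mm long, 0.7 to 1 kg. Origin: centre of its underside, under the dark band (6 mm wide) round its middle; x along it, z up. From x = -100 to +100 mm it is a plain bar 30 mm wide (y), 34 mm high, to be gripped across y anywhere. A heavy slug is wedged unseen inside: its balance point lies 20 to 70 mm from the middle, and the heavier end cannot be told by eye.
- lever_mid (a point): Middle of the band on the lever's flat top, 34 mm above its underside. The two ends look alike: round dark hubs of 48 mm diameter, 34 mm high, centred 126 mm from the middle. Held away from its balance point the lever loads the wrist with weight x distance, heavy end down; in a light grip (20 N) that end droops if the distance is over about 35 mm, in a hard grip (80 N) it may stay level.
- pillar: The pillar rest, bolted to the bench: grey square base plate 90 x 90 x 10 mm with four bolt heads, a round dark post of 21 mm diameter and a flat square steel top pad 24 x 24 mm, its sides parallel to x and y. Origin: centre of its underside, z up.
- pillar_top (a point): Centre of the pad's flat upper face, 80 mm above the bench. The lever may lie across it in any direction; it stays only if its balance point is over the pad (about 12 mm either way).
- tape_measure: Bystander: tape measure, 54 x 78 x 29 mm, near the pillar rest. Origin: centre of its underside.
- tin: Bystander: round grease tin, 70 mm diameter, 46 mm high, near the pillar rest. Origin: centre of its underside.
- nut: Bystander: big hexagon nut lying flat, 27 x 31 x 13 mm, near the pillar rest. Origin: centre of its underside.
- wood_block: Bystander: wooden block, 45 x 100 x 35 mm, near the pillar rest. Origin: centre of its underside.
- screwdriver: Bystander: screwdriver, 26 x 165 x 26 mm, lying about 100 mm beside the lever on its +y side. Origin: centre of its underside, y along its length.
- pliers: Bystander: pliers, 57 x 190 x 12 mm, lying about 110 mm beside the lever on its -y side. Origin: centre of its underside, y along its length.

How it is judged:
By the outcome, as a careful person would: the job done as asked, in the order asked, and still so for the second after the job is handed in, with the robot touching nothing.
It also fails if it takes over 51 s, if anything falls off the work surface, if the arm or the gripper's body presses on something with over 40 N, if the wrist force passes 120 N, or if a joint passes its speed limit or range.

## Working session

There is one attempt and no reset: what is moved stays moved. The work goes in short steps, Python scripts to look and compute and a tool call to move; the robot and the scene stay as the last step left them, time stands still between calls to the robot, and variables do not carry over. Pictures are saved under pics/ and viewed, at most 10 in all, crops included, and the job is handed in when it is done.

```bash
ls; mkdir -p pics; python3 - <<'E'
from station import arm
import cv2,numpy as np
np.set_printoptions(precision=4,suppress=True)
s=arm.state();print(s)
for n in ["scene","top","wrist"]:
    im=arm.read_camera(n);cv2.imwrite(f"pics/{n}0.png",im[:,:,::-1])
    c=arm.calibration(n);print(n,{k:np.array(v) for k,v in c.items()})
E
```

```text
pics
station.py
{'time_s': 0.0, 'joint_pos': array([-1.3633,  0.3781,  0.0796,  1.2744,  0.    ,  1.4605]), 'joint_velocities': array([-0.    , -0.0011, -0.0003,  0.0015,  0.    ,  0.001 ]), 'effort': array([ -0.0008, -46.3598,  26.988 ,   0.0208,  -0.    ,  -0.    ]), 'tcp_pos': array([ 0.1795, -0.5456,  0.2303]), 'ee_rot': array([ 0.9874,  0.1582, -0.    , -0.001 ]), 'contact_force': array([ 0.3914, -0.6832,  0.233 ]), 'wrist_torque': array([ 0.0055, -0.0059, -0.    ]), 'grip_force': 0.0, 'gripper_width': 0.9962445603406286}
scene {'fx': array(411.0717), 'fy': array(411.0717), 'cx': array(280.396), 'cy': array(212.724), 'dist_coeffs': array([-0.0969,  0.    ,  0.    ,  0.    ,  0.    ]), 'world_to_cam': array([[-0.7297, -0.6838, -0.0009,  0.3732],
       [-0.2995,  0.3209, -0.8985,  0.2409],
       [ 0.6147, -0.6553, -0.4389,  0.698 ],
       [ 0.    ,  0.    ,  0.    ,  1.    ]])}
top {'fx': array(450.7478), 'fy': array(450.7478), 'cx': array(269.7359), 'cy': array(205.7376), 'dist_coeffs': array([-0.1211,  0.    ,  0.    ,  0.    ,  0.    ]), 'world_to_cam': array([[-0.0078, -0.9999, -0.0124,  0.0029],
       [-0.9947,  0.009 , -0.1022,  0.5388],
       [ 0.1023,  0.0115, -0.9947,  1.0205],
       [ 0.    ,  0.    ,  0.    ,  1.    ]])}
wrist {'fx': array(345.4723), 'fy': array(345.4723), 'cx': array(277.5846), 'cy': array(207.1319), 'dist_coeffs': array([-0.0521,  0.    ,  0.    ,  0.    ,  0.    ]), 'mount': array([[ 0.0012, -0.9576, -0.2881,  0.073 ],
       [ 1.    ,  0.0011,  0.0003, -0.0006],
       [ 0.0001, -0.2881,  0.9576, -0.1435],
       [ 0.    ,  0.    ,  0.    ,  1.    ]])}
```

View pics/top0.png

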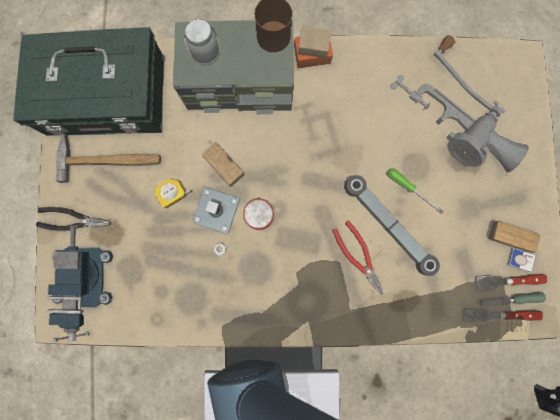

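View pics/scene0.png

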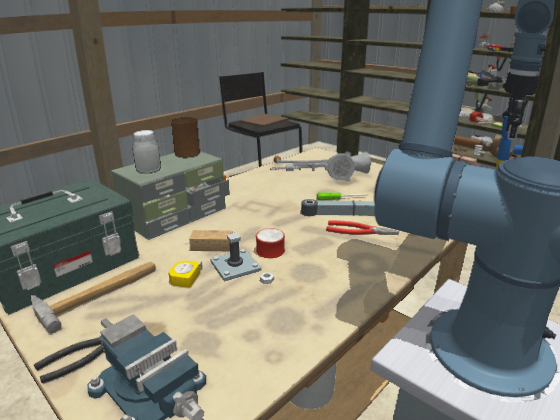

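The top view shows the lever with hubs at about (355,185) and (429,265) and its band near (392,225). The pillar pad is near (213,208), with the tin to its right at (259,213), the nut at (220,249), the block at (222,163) and the tape at (170,193). In the scene view the arm hides part of the lever, but the pillar post is visible at (234,248).

```bash
cat > h.py <<'E'
from station import arm
import cv2,numpy as np
from scipy.spatial.transform import Rotation as R
np.set_printoptions(precision=4,suppress=True)
def cam(n,s=None):
    c=arm.calibration(n);K=np.array([[c['fx'],0,c['cx']],[0,c['fy'],c['cy']],[0,0,1.]]);D=np.array(c['dist_coeffs'],float)
    if n=='wrist':
        T=np.eye(4);T[:3,:3]=R.from_quat(s['ee_rot']).as_matrix();T[:3,3]=s['tcp_pos'];M=T@np.array(c['mount'])
    else: M=np.linalg.inv(np.array(c['world_to_cam']))
    return K,D,M
def ray(C,uv):
    K,D,M=C;p=cv2.undistortPoints(np.array([[uv]],float),K,D)[0,0]
    d=M[:3,:3]@np.array([p[0],p[1],1]);return M[:3,3],d/np.linalg.norm(d)
def plane(C,uv,z):
    o,d=ray(C,uv);return o+d*(z-o[2])/d[2]
def meet(C1,a,C2,b):
    o1,d1=ray(C1,a);o2,d2=ray(C2,b)
    t=np.linalg.lstsq(np.c_[d1,-d2],o2-o1,rcond=None)[0]
    p,q=o1+t[0]*d1,o2+t[1]*d2;return (p+q)/2,np.linalg.norm(p-q)
def proj(C,P):
    K,D,M=C;W=np.linalg.inv(M);return cv2.projectPoints(np.array(P,float).reshape(-1,1,3),cv2.Rodrigues(W[:3,:3])[0],W[:3,3],K,D)[0][:,0]
E
python3 - <<'E'
from h import *
C=cam('top')
for n,p,z in [('hubA',(355,185),.034),('hubB',(429,265),.034),('band',(392,225),.034),('pad',(213,208),.08),('tin',(259,212),.046),('nut',(220,249),.013),('block',(222,163),.035),('tape',(170,192),.029),('screwd',(415,190),.013),('pliers',(358,257),.01)]: print(n,plane(C,p,z))
im=cv2.imread('pics/top0.png');a=cv2.resize(im[155:300,315:460],None,fx=4,fy=4,interpolation=2)
b=cv2.resize(im[180:245,185:235],None,fx=4,fy=4,interpolation=2)
w=cv2.imread('pics/wrist0.png');o=np.zeros((580,800,3),np.uint8);o[:,:580]=a;o[:260,590:790]=b;o[270:428,585:795]=cv2.resize(w,(210,158));cv2.imwrite('pics/c1.png',o)
E
```

```text
hubA [ 0.5849 -0.2006  0.034 ]
hubB [ 0.3972 -0.3687  0.034 ]
band [ 0.4908 -0.2844  0.034 ]
pad [0.5295 0.1235 0.08  ]
tin [0.5228 0.0227 0.046 ]
nut [0.4395 0.1159 0.013 ]
block [0.6396 0.1092 0.035 ]
tape [0.5733 0.2325 0.029 ]
screwd [ 0.575  -0.3487  0.013 ]
pliers [ 0.4179 -0.2076  0.01  ]
```

View pics/c1.png

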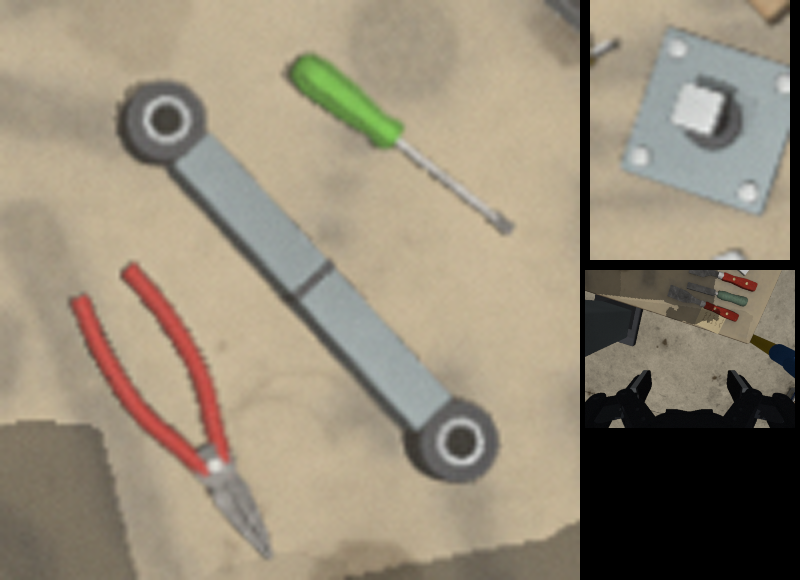

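The crop puts hub centres at top pixels (356.1,184.4) and (429.9,264.9), the band at (393.4,224.9) and the pad centre at (211.9,206.9). Next I work out the move above the band.

```bash
cat >> h.py <<'E'
def go(P,yaw,s=None):
    "shift+turn in tool axes to reach TCP P, tool down with x-axis at yaw"
    s=s or arm.state();R0=R.from_quat(s['ee_rot']);c,n=np.cos(yaw),np.sin(yaw)
    R1=R.from_matrix(np.array([[c,n,0],[n,-c,0],[0,0,-1.]]))
    return np.r_[R0.inv().apply(np.array(P)-s['tcp_pos']),(R0.inv()*R1).as_rotvec()]
E
python3 - <<'E'
from h import *
C=cam('top')
A,B,M=[plane(C,p,.034) for p in [(356.1,184.4),(429.9,264.9),(393.4,224.9)]]
d=A-B;yaw=np.arctan2(d[1],d[0]);print(A,B,M,(A+B)/2,np.linalg.norm(d),yaw,plane(C,(211.9,206.9),.08))
print(go([*((A+B)/2)[:2],.16],yaw))
E
```

```text
[ 0.5863 -0.2032  0.034 ] [ 0.3974 -0.3709  0.034 ] [ 0.491  -0.2877  0.034 ] [ 0.4918 -0.287   0.034 ] 0.2526159321270775 0.7259453716648826 [0.532  0.1259 0.08  ]
[ 0.3775 -0.1481  0.0709 -0.0015 -0.0005 -0.4082]
```

The manual's scale: shifts go in shares of 0.8 m and turns go in shares of 45 degrees. Converting my numbers, 0.378 m / 0.8 = 0.4725, -0.148 m / 0.8 = -0.185, -0.408 rad / 0.7854 = -0.5195.

Call:
inch_along([
  [[0.4725,-0.185,0.0875],[0,0,-0.5195]],
  [[0.4725,-0.185,0.0875],[0,0,-0.5195]],
  [[0.4725,-0.185,0.0875],[0,0,-0.5195]],
  [[0.4725,-0.185,0.0875],[0,0,-0.5195]],
  [[0.4725,-0.185,0.0875],[0,0,-0.5195]],
  [[0.4725,-0.185,0.0875],[0,0,-0.5195]],
  [[0.4725,-0.185,0.0875],[0,0,-0.5195]],
  [[0.4725,-0.185,0.0875],[0,0,-0.5195]],
  [[0.4725,-0.185,0.0875],[0,0,-0.5195]],
  [[0.4725,-0.185,0.0875],[0,0,-0.5195]],
  [[0.4725,-0.185,0.0875],[0,0,-0.5195]],
  [[0.4725,-0.185,0.0875],[0,0,-0.5195]],
], aperture=1.0)

```text
time_s: 1.35
tcp_pos: [0.4915, -0.2889, 0.1616]
ee_rot: [0.935, 0.354, -0.0, 0.0]
contact_force: [-0.8, -0.3, -0.4]
gripper_width: 0.999
grip_force: 0.0
```

```bash
python3 - <<'E'
from h import *
import json
s=arm.state();im=arm.read_camera('wrist');cv2.imwrite('pics/w1.png',im[:,:,::-1]);np.savez('w1.npz',ee_rot=s['ee_rot'],tcp_pos=s['tcp_pos']);print(s['time_s'],s['contact_force'],s['wrist_torque'])
E
```

```text
1.35 [-0.7864 -0.3488 -0.3938] [0.0083 0.0474 0.0007]
```

View pics/w1.png

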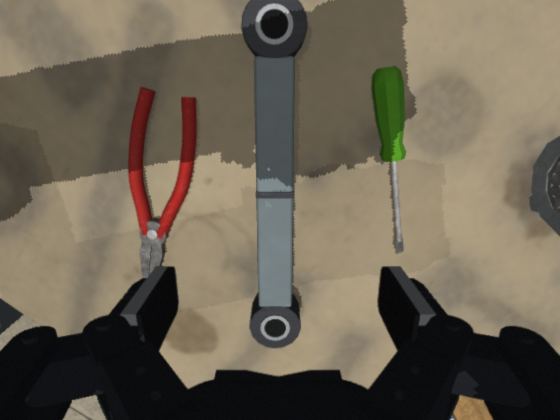

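The wrist view shows the lever upright in the picture, with the far hub A at (274,22), the near hub B at (275,327) and the band at (275,194). The pliers and screwdriver are well clear on either side.

```bash
python3 - <<'E'
from h import *
s=dict(np.load('w1.npz'));W=cam('wrist',s);T=cam('top')
for n,a,b in [('A',(356.1,184.4),(274.3,22.5)),('B',(429.9,264.9),(275,327)),('M',(393.4,224.9),(275,194))]:
    print(n,meet(T,a,W,b),plane(W,b,.034))
A,B=plane(W,(274.3,22.5),.034),plane(W,(275,327),.034);d=A-B;yaw=np.arctan2(d[1],d[0]);M=plane(W,(275,194),.034)
print(np.linalg.norm(d),yaw,M)
print(go([*M[:2],.006],yaw,s), s['tcp_pos'])
E
```

```text
A (array([ 0.5854, -0.2019,  0.0411]), np.float64(0.00026500451996176955)) [ 0.5866 -0.2009  0.034 ]
B (array([ 0.3972, -0.3697,  0.0344]), np.float64(0.002038686644334778)) [ 0.3969 -0.3688  0.034 ]
M (array([ 0.4914, -0.2863,  0.0346]), np.float64(0.002612863498736948)) [ 0.4918 -0.2851  0.034 ]
0.25336217063897415 0.7246102305265476 [ 0.4918 -0.2851  0.034 ]
[ 0.0028 -0.0027  0.1556  0.0004  0.0005 -0.001 ] [ 0.4915 -0.2889  0.1616]
```

Converted, 0.153 m / 0.8 = 0.1913, 0.14 m / 0.8 = 0.175.

Call:
inch_along([
  [[0.0031,-0.0031,0.0625],[0,0,0]],
  [[0.0031,-0.0031,0.125],[0,0,0]],
  [[0.0031,-0.0031,0.175],[0,0,0]],
  [[0.0031,-0.0031,0.1913],[0,0,0]],
  [[0.0031,-0.0031,0.1913],[0,0,0]],
  [[0.0031,-0.0031,0.1913],[0,0,0]],
])

```text
time_s: 2.0
tcp_pos: [0.4937, -0.2855, 0.0101]
ee_rot: [0.935, 0.355, 0.001, 0.001]
contact_force: [0.6, 0.1, 0.3]
gripper_width: 1.0
grip_force: 0.0
```

```bash
python3 -c "
from h import *
s=arm.state();print(s['contact_force'],s['wrist_torque'])"
```

```text
[0.6133 0.1333 0.322 ] [0.016  0.0124 0.015 ]
```

Call:
inch_along([
  [[0,0,0],[0,0,0]],
  [[0,0,0],[0,0,0]],
  [[0,0,0],[0,0,0]],
  [[0,0,0],[0,0,0]],
  [[0,0,0],[0,0,0]],
  [[0,0,0],[0,0,0]],
  [[0,0,0],[0,0,0]],
  [[0,0,0],[0,0,0]],
], aperture=0.2, squeeze=80)

```text
time_s: 2.8
tcp_pos: [0.4934, -0.2843, 0.0094]
ee_rot: [0.935, 0.355, 0.0, 0.001]
contact_force: [-0.9, 2.0, 5.9]
gripper_width: 0.333
grip_force: 82.2
```

Converted, -0.03 m / 0.8 = -0.0375, -0.015 m / 0.8 = -0.0188.

Call:
inch_along([
  [[0,0,-0.0188],[0,0,0]],
  [[0,0,-0.0375],[0,0,0]],
  [[0,0,-0.0375],[0,0,0]],
  [[0,0,-0.0375],[0,0,0]],
  [[0,0,-0.0375],[0,0,0]],
  [[0,0,-0.0375],[0,0,0]],
])

```text
time_s: 3.4
tcp_pos: [0.4918, -0.2832, 0.037]
ee_rot: [0.935, 0.355, -0.001, -0.001]
contact_force: [1.0, 0.8, -8.1]
gripper_width: 0.339
grip_force: 80.2
```

```bash
python3 - <<'E'
from h import *
F=[];T=[]
for i in range(4):
    s0=arm.state();im=arm.read_camera('wrist');s=arm.state();F.append(s['contact_force']);T.append(s['wrist_torque'])
cv2.imwrite('pics/w2.png',im[:,:,::-1])
print(np.array(F),np.array(T),s['tcp_pos'],s['ee_rot'])
f,t=np.mean(F,0),np.mean(T,0)
u=np.array([np.cos(.7246),np.sin(.7246)])
# t = r x f, r horizontal, f=(0,0,-W): tx=-ry W... ty = rx W
W=-f[2];r=np.array([t[1],-t[0]])/W;print(W,r,r@u,r@[-u[1],u[0]])
E
```

```text
[[ 0.1353 -0.1534 -8.2341]
 [-0.1214 -0.0111 -7.9471]
 [-0.1283 -0.6985 -7.5897]
 [-0.5261 -0.8689 -8.3891]] [[ 0.2835 -0.3192 -0.008 ]
 [ 0.3013 -0.3632 -0.0053]
 [ 0.3514 -0.3555 -0.024 ]
 [ 0.3437 -0.323   0.0192]] [ 0.4925 -0.2838  0.0379] [ 0.9349  0.355  -0.0002 -0.0003]
8.03999996189954 [-0.0423 -0.0398] -0.058065411051665836 -0.0017498949723791651
```

View pics/w2.png

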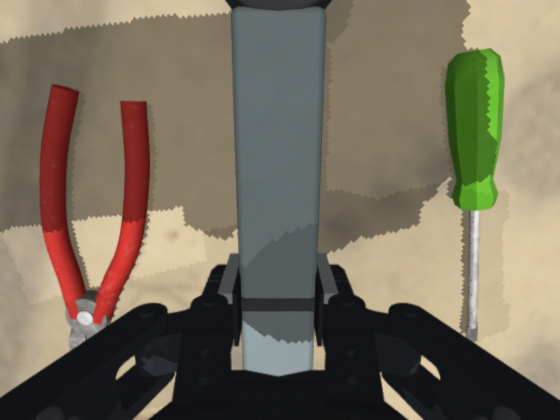

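The picture shows the bar held level between the pads, with the band at about row 303 between the fingers. Wrist torque puts the balance point about 58 mm from the grip, towards hub B (tool −x). Now I put it down flat and regrip there.

Converted, 0.03 m / 0.8 = 0.0375, 0.025 m / 0.8 = 0.0313.

```bash
python3 - <<'E'
from h import *
s=arm.state();W=cam('wrist',s);p=plane(W,(280,303),.0625);print(p,R.from_quat(s['ee_rot']).inv().apply(p-s['tcp_pos']))
E
```

```text
[ 0.4913 -0.2854  0.0625] [-0.0019  0.0004 -0.0246]
```

Call:
inch_along([
  [[0,0,0.0188],[0,0,0]],
  [[0,0,0.0313],[0,0,0]],
  [[0,0,0.0375],[0,0,0]],
  [[0,0,0.0375],[0,0,0]],
  [[0,0,0.0375],[0,0,0]],
  [[0,0,0.0375],[0,0,0]],
])

```text
time_s: 4.2
tcp_pos: [0.4922, -0.2837, 0.0094]
ee_rot: [0.935, 0.355, -0.0, -0.0]
contact_force: [-4.4, 3.8, 4.8]
gripper_width: 0.334
grip_force: 82.0
```

Call:
inch_along([
  [[0,0,0],[0,0,0]],
  [[0,0,0],[0,0,0]],
  [[0,0,0],[0,0,0]],
  [[0,0,0],[0,0,0]],
  [[0,0,0],[0,0,0]],
  [[0,0,-0.05],[0,0,0]],
  [[0,0,-0.1],[0,0,0]],
  [[-0.05,0,-0.1],[0,0,0]],
  [[-0.0725,0,-0.1],[0,0,0]],
  [[-0.0725,0,-0.1],[0,0,0]],
  [[-0.0725,0,-0.1],[0,0,0]],
], aperture=1.0)

```text
time_s: 5.3
tcp_pos: [0.4493, -0.3224, 0.0882]
ee_rot: [0.935, 0.355, 0.0, -0.0]
contact_force: [-0.6, -0.1, -0.8]
gripper_width: 0.999
grip_force: 0.0
```

```bash
python3 - <<'E'
from h import *
s=arm.state();im=arm.read_camera('wrist');cv2.imwrite('pics/w3.png',im[:,:,::-1]);np.savez('w3.npz',ee_rot=s['ee_rot'],tcp_pos=s['tcp_pos']);print(s['time_s'],s['tcp_pos'],s['contact_force'],s['wrist_torque'])
E
```

```text
5.3 [ 0.4493 -0.3224  0.0882] [-0.5632 -0.1264 -0.7806] [-0.0059  0.0144 -0.0339]
```

View pics/w3.png

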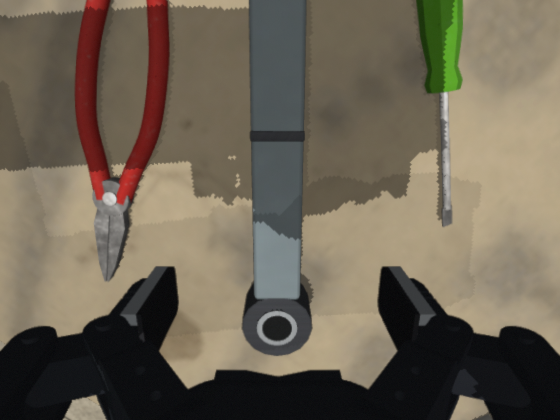

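The lever lies flat again, undisturbed, with the band at (277,136) and hub B at (277,328). The gripper stands about 56 mm from the band. Regripping there.

Converted, 0.078 m / 0.8 = 0.0975, 0.07 m / 0.8 = 0.0875.

Call:
inch_along([
  [[0,0,0.05],[0,0,0]],
  [[0,0,0.0875],[0,0,0]],
  [[0,0,0.0975],[0,0,0]],
  [[0,0,0.0975],[0,0,0]],
])

```text
time_s: 5.75
tcp_pos: [0.4486, -0.3208, 0.0089]
ee_rot: [0.935, 0.356, -0.001, -0.002]
contact_force: [-0.6, -0.1, -0.3]
gripper_width: 1.001
grip_force: 0.0
```

Call:
inch_along([
  [[0,0,0],[0,0,0]],
  [[0,0,0],[0,0,0]],
  [[0,0,0],[0,0,0]],
  [[0,0,0],[0,0,0]],
  [[0,0,0],[0,0,0]],
  [[0,0,0],[0,0,0]],
  [[0,0,0],[0,0,0]],
  [[0,0,-0.025],[0,0,0]],
  [[0,0,-0.05],[0,0,0]],
  [[0,0,-0.05],[0,0,0]],
  [[0,0,-0.05],[0,0,0]],
  [[0,0,-0.05],[0,0,0]],
], aperture=0.2, squeeze=40)

```text
time_s: 6.95
tcp_pos: [0.4481, -0.3214, 0.0485]
ee_rot: [0.935, 0.355, -0.001, -0.001]
contact_force: [0.5, 0.4, -8.3]
gripper_width: 0.339
grip_force: 41.9
```

```bash
python3 - <<'E'
from h import *
F=[];T=[]
for i in range(12):
    im=arm.read_camera('top');s=arm.state();F.append(s['contact_force']);T.append(s['wrist_torque'])
cv2.imwrite('pics/t2.png',im[:,:,::-1])
f,t=np.mean(F,0),np.mean(T,0);u=np.array([np.cos(.7246),np.sin(.7246)])
W=-f[2];r=np.array([t[1],-t[0]])/W;print(f,t,np.std(T,0),r@u,s['tcp_pos'],s['ee_rot'],s['time_s'])
E
```

```text
[ 0.0121  0.1744 -7.6429] [ 0.0122 -0.032   0.0101] [0.0334 0.0252 0.0312] -0.0041964475758863185 [ 0.4494 -0.3226  0.0504] [0.9349 0.355  0.     0.0001] 7.55
```

A small 4 mm residual remains: the balance point is about 60 mm from the band. Before moving, I measure the pad's height from the top and scene views.

```bash
python3 - <<'E'
from h import *
sc=cv2.imread('pics/scene0.png');tp=cv2.imread('pics/top0.png')
a=cv2.resize(sc[215:290,195:295],None,fx=5,fy=5,interpolation=2);b=cv2.resize(tp[185:235,190:240],None,fx=5.6,fy=5.6,interpolation=2)
o=np.zeros((375,790,3),np.uint8);o[:,:500]=a;o[:280,505:785]=b;cv2.imwrite('pics/c2.png',o)
T=cam('top');print(proj(cam('scene'),[plane(T,(211.9,206.9),z) for z in(.07,.08,.09)]))
for n,im,x0,y0,w in (('top',tp,203,197,20),('scene',sc,224,232,22)):
    g=cv2.cvtColor(im,cv2.COLOR_BGR2GRAY)[y0:y0+w,x0:x0+w];print(n);print(g[::1])
E
```

```text
[[234.0621 239.3839]
 [234.6134 235.3762]
 [235.1707 231.3306]]
top
[[159 160 160 160 160 160 161 161 159 160 161 164 164 163 161 164 163 163
  162 163]
 [159 157 159 158 160 159 160 162 157 140 150 159 162 161 164 164 161 162
  165 161]
 [159 161 160 160 160 159 157 159 137 111 116 124 126 147 159 163 164 164
  165 164]
 [159 161 162 158 159 160 155 156 131 103 100 103 105 116 125 127 151 162
  166 164]
 [160 160 158 157 156 179 195 196 155 114 112 107 100 101 102 107 117 128
  150 162]
 [159 160 159 161 166 193 205 207 198 196 190 160 117  98  88  91  96 101
  115 153]
 [162 160 157 159 184 201 203 208 206 212 212 202 195 193 158 103  75  88
  128 150]
 [160 158 155 154 185 203 203 204 209 209 210 210 212 215 205 135  69  82
  132 154]
 [159 159 160 167 190 204 205 206 201 206 209 211 211 214 186 117  65  78
  109 142]
 [156 158 160 185 202 205 204 204 208 206 207 211 213 211 158  83  59  78
   89 112]
 [160 156 156 187 205 206 208 207 207 209 208 208 214 212 146  66  60  81
   87 101]
 [159 158 169 195 207 209 206 208 210 209 212 212 214 186 115  59  61  85
   89  90]
 [161 150 18
[... 2021 characters left out ...]
2  52  54  43  56 184 184 185
  188 188 190 195]
 [ 82  82  81  84  86  74  43  44  46  44  51  53  54  45  53 156 182 181
  180 182 184 188]
 [ 82  83  83  81  84  74  45  44  47  49  50  53  52  51  56 148 180 178
  179 179 182 185]
 [ 82  84  85  84  85  70  44  47  45  50  52  53  52  49  54 145 179 189
  203 202 194 148]
 [ 81  83  86  84  81  79  45  46  47  49  52  53  54  52  54 128 189 206
  207 209 205 164]
 [126 121 128 128 127 126  49  46  47  49  52  53  53  51  51 112 119 145
  158 174 125 145]
 [183 181 180 180 176 175  50  47  46  53  52  53  54  53  51 114 167 101
  112 119  98 150]
 [186 183 180 155 178 178  53  46  48  49  52  54  54  53  52 115 178 170
  171 171 170 176]]
```

View pics/c2.png

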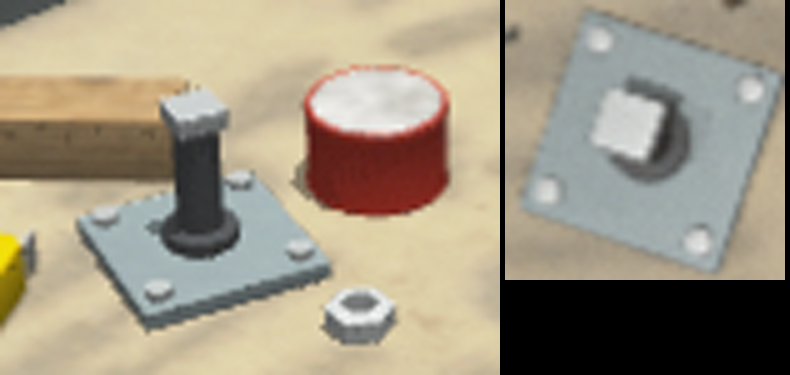

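The crops show the scene pad face centred near (233.4,235.9) and the top-view pad at (211.5,206.8). The base edges give the pillar's yaw as about 70°.

```bash
python3 - <<'E'
from h import *
T=cam('top');P,g=meet(T,(211.5,206.75),cam('scene'),(233.4,235.9));print(P,g,plane(T,(211.5,206.75),.08))
Q=plane(T,(211.5,206.75),.08)
# base edge yaw from the view: corners bottom-left/bottom-right
k=lambda x,y:plane(T,(190+(x-505+.5)/5.6-.5,185+(y+.5)/5.6-.5),.01)
a,b,c,e=k(525,207),k(716,270),k(782,73),k(586,10);d=a-b;yaw=np.arctan2(d[1],d[0]);print(yaw,[np.linalg.norm(v) for v in(a-b,b-c,c-e)],(a+b+c+e)/4)
Q=(Q+P)/2
u=np.array([np.cos(yaw),np.sin(yaw)]);t=Q[:2]+.004*u
s=arm.state();print(s['tcp_pos'],go([*t,.15],yaw,s),t)
E
```

```text
[0.5331 0.1276 0.0788] 0.0016298315974598693 [0.5324 0.1268 0.08  ]
1.2478590602032167 [np.float64(0.0856197494041352), np.float64(0.08777707454911304), np.float64(0.08824465562424523)] [0.5328 0.1264 0.01  ]
[ 0.4494 -0.3226  0.0504] [ 0.3643 -0.2831 -0.0997  0.0003  0.0001 -0.5221] [0.534 0.131]
```

Converted, 0.2 m / 0.8 = 0.25, -0.05 m / 0.8 = -0.0625, -0.29 rad / 0.7854 = -0.3692.

Call:
inch_along([
  [[0,0,-0.025],[0,0,0]],
  [[0,0,-0.0625],[0,0,0]],
  [[0,0,-0.1],[0,0,0]],
  [[0,0,-0.125],[0,0,0]],
  [[0.0125,-0.01,-0.125],[0,0,-0.0255]],
  [[0.0375,-0.0288,-0.125],[0,0,-0.0509]],
  [[0.075,-0.0588,-0.125],[0,0,-0.1019]],
  [[0.1125,-0.0875,-0.125],[0,0,-0.1655]],
  [[0.15,-0.1163,-0.125],[0,0,-0.2165]],
  [[0.1875,-0.1463,-0.125],[0,0,-0.2674]],
  [[0.225,-0.175,-0.125],[0,0,-0.331]],
  [[0.25,-0.1938,-0.125],[0,0,-0.3692]],
])

```text
time_s: 8.75
tcp_pos: [0.4946, -0.07, 0.1487]
ee_rot: [0.873, 0.488, -0.001, -0.002]
contact_force: [0.4, -1.5, -7.9]
gripper_width: 0.341
grip_force: 42.0
```

Call:
inch_along([
  [[0,0,0],[0,0,0]],
  [[0,0,0],[0,0,0]],
])

```text
time_s: 8.95
tcp_pos: [0.495, -0.0725, 0.1491]
ee_rot: [0.873, 0.487, -0.001, -0.001]
contact_force: [-0.1, -0.4, -7.5]
gripper_width: 0.341
grip_force: 42.0
```

```bash
python3 - <<'E'
from h import *
s=arm.state();print(s['tcp_pos'],s['joint_pos'],go([.5341,.1306,.15],1.248,s))
E
```

```text
[ 0.495  -0.0725  0.1491] [-0.2721  0.271  -0.2873  1.0146 -0.0004  1.8514] [ 0.1934 -0.0733 -0.001  -0.002   0.0007 -0.2299]
```

Converted, 0.193 m / 0.8 = 0.2413, 0.175 m / 0.8 = 0.2188, -0.23 rad / 0.7854 = -0.2928.

Call:
inch_along([
  [[0.0125,-0.005,0],[0,0,-0.0255]],
  [[0.0375,-0.0138,0],[0,0,-0.0509]],
  [[0.075,-0.0288,0],[0,0,-0.0891]],
  [[0.1125,-0.0425,0],[0,0,-0.1401]],
  [[0.15,-0.0575,0],[0,0,-0.1783]],
  [[0.1875,-0.0713,0],[0,0,-0.2292]],
  [[0.2188,-0.0825,0],[0,0,-0.2674]],
  [[0.2413,-0.0913,0],[0,0,-0.2928]],
  [[0.2413,-0.0913,0],[0,0,-0.2928]],
  [[0.2413,-0.0913,0],[0,0,-0.2928]],
  [[0.2413,-0.0913,0],[0,0,-0.2928]],
])

```text
time_s: 10.05
tcp_pos: [0.5353, 0.1279, 0.1499]
ee_rot: [0.813, 0.583, -0.001, -0.0]
contact_force: [0.0, -0.6, -8.2]
gripper_width: 0.343
grip_force: 42.0
```

```bash
python3 - <<'E'
from h import *
F=[];T=[];Ps=[]
for i in range(16):
    im=arm.read_camera('scene' if i%2 else 'top');s=arm.state();F.append(s['contact_force']);T.append(s['wrist_torque']);Ps.append(s['tcp_pos'])
    cv2.imwrite(f'pics/{"s" if i%2 else "t"}3.png',im[:,:,::-1])
f,t=np.mean(F,0),np.mean(T,0);Rm=R.from_quat(s['ee_rot']).as_matrix();u=Rm[:2,0]
r=np.array([t[1],-t[0]])/-f[2];print(f,t,r@u,np.mean(Ps,0),np.arctan2(u[1],u[0]),go([.5341,.1306,.15],1.248,s),s['time_s'])
t=cv2.imread('pics/t3.png')[130:280,110:310];c=cv2.imread('pics/s3.png')[130:280,130:330]
cv2.imwrite('pics/c3.png',cv2.resize(np.hstack([t,c]),None,fx=2,fy=2,interpolation=2))
E
```

```text
[-0.1007 -0.0144 -7.7751] [ 0.0281 -0.0122  0.0055] -0.003924096888789229 [0.5357 0.1283 0.1503] 1.245853201680415 [ 0.0013 -0.0021  0.0003  0.      0.     -0.0021] 10.85
```

View pics/c3.png

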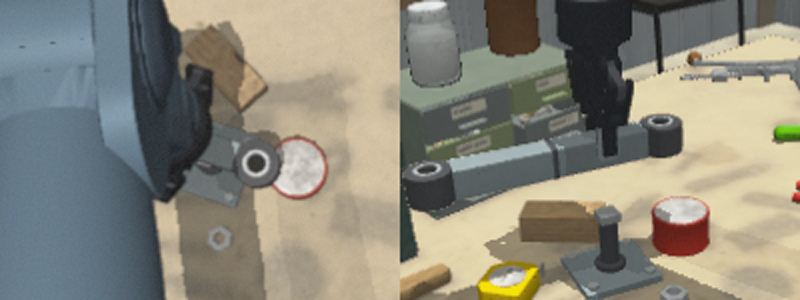

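The lever hangs level above the pillar, with both hubs in sight and the long end over the block and tape side. The 4 mm residual is confirmed. Lowering now.

Call:
inch_along([
  [[0.0013,-0.0025,0.0125],[0,0,0]],
  [[0.0013,-0.0025,0.0375],[0,0,0]],
  [[0.0013,-0.0025,0.0563],[0,0,0]],
  [[0.0013,-0.0025,0.0675],[0,0,0]],
  [[0.0013,-0.0025,0.07],[0,0,0]],
  [[0.0013,-0.0025,0.07],[0,0,0]],
  [[0.0013,-0.0025,0.07],[0,0,0]],
  [[0.0013,-0.0025,0.07],[0,0,0]],
])

```text
time_s: 11.65
tcp_pos: [0.535, 0.1304, 0.0952]
ee_rot: [0.812, 0.583, 0.001, 0.001]
contact_force: [-0.1, 0.3, -7.3]
gripper_width: 0.342
grip_force: 41.9
```

Call:
inch_along([
  [[0,0,0.0013],[0,0,0]],
  [[0,0,0.0025],[0,0,0]],
  [[0,0,0.0038],[0,0,0]],
  [[0,0,0.0038],[0,0,0]],
  [[0,0,0.0038],[0,0,0]],
])

```text
time_s: 12.15
tcp_pos: [0.5342, 0.1302, 0.0914]
ee_rot: [0.812, 0.583, 0.0, 0.0]
contact_force: [-0.2, -0.3, -5.9]
gripper_width: 0.339
grip_force: 42.2
```

Converted, 0.001 m / 0.8 = 0.0013.

Call:
inch_along([
  [[0,0,0.0013],[0,0,0]],
  [[0,0,0.0013],[0,0,0]],
  [[0,0,0.0013],[0,0,0]],
  [[0,0,0.0013],[0,0,0]],
])

```text
time_s: 12.55
tcp_pos: [0.5343, 0.1302, 0.0914]
ee_rot: [0.812, 0.583, 0.0, 0.0]
contact_force: [-4.0, -0.5, 5.9]
gripper_width: 0.343
grip_force: 43.7
```

Call:
inch_along([
  [[0,0,0.0013],[0,0,0]],
  [[0,0,0.0013],[0,0,0]],
  [[0,0,0.0013],[0,0,0]],
  [[0,0,0.0013],[0,0,0]],
])

```text
time_s: 12.95
tcp_pos: [0.5343, 0.1303, 0.0914]
ee_rot: [0.812, 0.583, 0.001, 0.0]
contact_force: [-6.7, -1.9, 13.2]
gripper_width: 0.338
grip_force: 44.7
```

```bash
python3 -c "
from h import *
for i in range(3):
    arm.read_camera('scene');s=arm.state();print(s['contact_force'],s['wrist_torque'],s['tcp_pos'])"
```

```text
[-6.895  -1.6953 13.2592] [-0.209   1.5823  0.019 ] [0.5343 0.1303 0.0914]
[-6.5561 -1.4381 12.4153] [-0.2197  1.5269 -0.044 ] [0.5343 0.1303 0.0914]
[-8.0004 -1.4248 11.5374] [-0.1694  1.5869  0.0625] [0.5343 0.1303 0.0914]
```

Converted, -0.0015 m / 0.8 = -0.0019.

Call:
inch_along([
  [[0,0,-0.0019],[0,0,0]],
  [[0,0,-0.0019],[0,0,0]],
  [[0,0,-0.0019],[0,0,0]],
])

```text
time_s: 13.4
tcp_pos: [0.5343, 0.1303, 0.0914]
ee_rot: [0.812, 0.583, 0.0, 0.0]
contact_force: [-5.0, -0.5, 6.0]
gripper_width: 0.339
grip_force: 43.8
```

Call:
inch_along([
  [[0,0,0],[0,0,0]],
  [[0,0,0],[0,0,0]],
  [[0,0,0],[0,0,0]],
  [[0,0,0],[0,0,0]],
  [[0,0,0],[0,0,0]],
], aperture=0.42, squeeze=20)

```text
time_s: 13.9
tcp_pos: [0.5344, 0.1303, 0.0907]
ee_rot: [0.812, 0.583, 0.0, 0.0]
contact_force: [-0.1, -0.1, 0.5]
gripper_width: 0.421
grip_force: 0.0
```

```bash
python3 - <<'E'
from h import *
im=arm.read_camera('wrist');s=arm.state();c=arm.read_camera('scene')
print(s['contact_force'],s['wrist_torque'])
cv2.imwrite('pics/c4.png',cv2.resize(np.hstack([im[:,:,::-1],c[:,:,::-1]]),(800,300)))
E
```

```text
[ 0.1502 -0.5277 -0.3445] [0.0532 0.0308 0.0016]
```

View pics/c4.png

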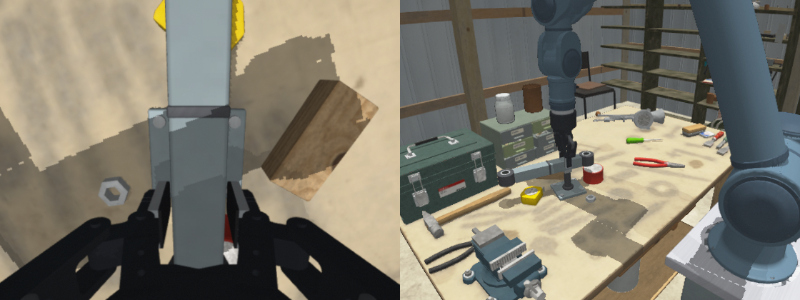

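Released with zero force, the lever still lies across the pad. Opening fully and withdrawing upwards.

Converted, -0.13 m / 0.8 = -0.1625, -0.09 m / 0.8 = -0.1125.

Call:
inch_along([
  [[0,0,0],[0,0,0]],
  [[0,0,0],[0,0,0]],
  [[0,0,0],[0,0,0]],
  [[0,0,0],[0,0,0]],
  [[0,0,-0.025],[0,0,0]],
  [[0,0,-0.0625],[0,0,0]],
  [[0,0,-0.1125],[0,0,0]],
  [[0,0,-0.1625],[0,0,0]],
  [[0,0,-0.1625],[0,0,0]],
  [[0,0,-0.1625],[0,0,0]],
  [[0,0,-0.1625],[0,0,0]],
  [[0,0,-0.1625],[0,0,0]],
], aperture=1.0)

```text
time_s: 15.2
tcp_pos: [0.533, 0.1301, 0.2191]
ee_rot: [0.812, 0.583, -0.001, -0.001]
contact_force: [0.1, 0.3, -0.1]
gripper_width: 1.0
grip_force: 0.0
```

```bash
python3 - <<'E'
from h import *
s=arm.state();im=arm.read_camera('wrist');c=arm.read_camera('scene')
cv2.imwrite('pics/c5.png',np.hstack([cv2.resize(im[:,:,::-1],(400,300)),cv2.resize(c[130:280,130:330,::-1],(400,300),interpolation=2)]))
np.savez('w5.npz',ee_rot=s['ee_rot'],tcp_pos=s['tcp_pos'])
E
```

```text
(no output)
```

View pics/c5.png

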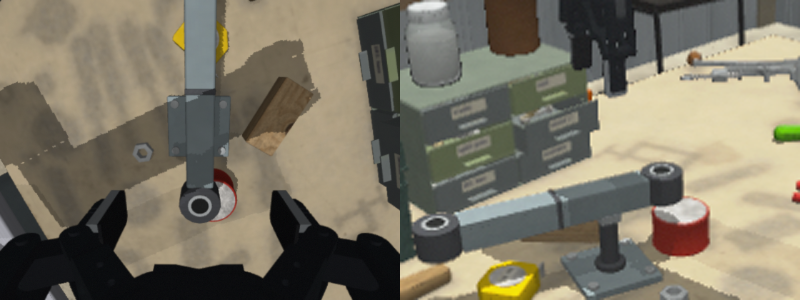

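```bash
python3 - <<'E'
from h import *
S=cam('scene');W=cam('wrist',dict(np.load('w5.npz')))
u=np.array([np.cos(1.246),np.sin(1.246),0]);c=np.array([.5342,.1303,.114])
print('expected A,B px',proj(S,[c+u*.182,c-u*.07]))
a=plane(S,(147.3,241.8),.114);b=plane(S,(260.8,214.8),.114);print(a,b,np.linalg.norm(a-b),c+u*.182,c-u*.07)
print(meet(S,(260.8,214.8),W,(199.5*1.4-.0,205*1.4)))
E
```

```text
expected A,B px [[147.3875 241.8234]
 [260.6817 215.2611]]
[0.5925 0.3029 0.114 ] [0.5133 0.0621 0.114 ] 0.25339214082443917 [0.5923 0.3028 0.114 ] [0.5119 0.064  0.114 ]
(array([0.5115, 0.0646, 0.1151]), np.float64(0.0011546518564801258))
```

The last picture shows the lever resting on the pillar by itself. Both hubs appear within 0.5 px of where a level lever would put them, and the bystanders look undisturbed.

```bash
python3 -c "
from station import arm
print(arm.hand_in())"
```

```text
the job is handed in; nothing more can be done
None
```

Handed in at about 15 s: the lever balances about 60 mm from its band, towards the end that lay nearest the robot at the start, and it lies level on the pillar by itself with the gripper clear.

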